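# Stopper the extractor's ports and hold the bleed gate half open

### The job

The bench dust extractor is set up for a suction test. Push the three orange stoppers fully home in its three ports, one after the other in the numbered order, port one (one dot, next to the fan) first, so that the air keeps sweeping the whole box; any stopper fits any port. Then slide the sprung bleed gate (the one with the red knob) to half open and hold it still there for the gauge reading: finish while still holding it, and leave the other things on the bench alone.

Things in the scene. Friction and masses are not known exactly. Their poses are not given: they have to be found in the camera images.
- stopper_a_grip (a point): orange port stopper, 76 mm high, 70 g, standing on its black tapered rubber plug. From the foot up: plug 25 mm (30 mm across at the foot, 41 mm at the top), orange flange 58 mm across and 5 mm thick, round orange grip 26 mm across and 46 mm high. All three are alike. The point is at the middle of the grip, 53 mm above the foot and 23 mm above the flange, z up
- stopper_b_grip (a point): orange port stopper, 76 mm high, 70 g, standing on its black tapered rubber plug. From the foot up: plug 25 mm (30 mm across at the foot, 41 mm at the top), orange flange 58 mm across and 5 mm thick, round orange grip 26 mm across and 46 mm high. All three are alike. The point is at the middle of the grip, 53 mm above the foot and 23 mm above the flange, z up
- stopper_c_grip (a point): orange port stopper, 76 mm high, 70 g, standing on its black tapered rubber plug. From the foot up: plug 25 mm (30 mm across at the foot, 41 mm at the top), orange flange 58 mm across and 5 mm thick, round orange grip 26 mm across and 46 mm high. All three are alike. The point is at the middle of the grip, 53 mm above the foot and 23 mm above the flange, z up
- port1 (a point): port one: upright steel spigot on top of the extractor's metal box, marked with one white dot, inner width 46 mm, outer 54 mm, 30 mm deep. The point is the centre of its rim, 130 mm above the bench; z up, y along the row towards the fan. Fully home, a stopper's flange rests on the rim and its grip point is 28 mm above this point. Next to the blue fan drum; port two is 85 mm away
- port2 (a point): port two: upright steel spigot on top of the extractor's metal box, marked with two white dots, inner width 46 mm, outer 54 mm, 30 mm deep. The point is the centre of its rim, 130 mm above the bench; z up, y along the row towards the fan. Fully home, a stopper's flange rests on the rim and its grip point is 28 mm above this point. In the middle, 85 mm from either neighbour
- port3 (a point): port three: upright steel spigot on top of the extractor's metal box, marked with three white dots, inner width 46 mm, outer 54 mm, 30 mm deep. The point is the centre of its rim, 130 mm above the bench; z up, y along the row towards the fan. Fully home, a stopper's flange rests on the rim and its grip point is 28 mm above this point. Farthest from the fan, 125 mm from the gate's knob
- gate_knob (a point): upright round red knob of the bleed gate, 21 mm across, 44 mm high, on a dark cross bar at the end of the box away from the fan. The point is at the knob's centre, 22 mm above the bar and 141 mm above the bench; it moves with the gate. z is up; the gate opens along this point's -y (along the row, away from the ports)
- gate (a joint): travel of the bleed gate, a steel plate sliding in rails over a 56 mm opening in the box's top: 0 closed (as it starts), 0.060 m fully open, 0.030 m half open, where its cross bar stands over the red mark. Springs pull it shut with about 3 N when closed, 8 N at half and 13 N fully open; let go, it closes
- screwdriver: bystander: screwdriver with a yellow handle, 170 mm long, lying down; origin under its centre
- tape_measure: bystander: yellow tape measure, 68 x 65 x 36 mm; origin at the centre of its underside
- masking_roll: bystander: roll of masking tape lying flat, 104 mm across, 24 mm high; origin at the centre of its underside
- screw_jar: bystander: glass jar of screws with a steel cap, 68 mm across, 85 mm high; origin at the centre of its underside
- spray_can: bystander: green spray can, 66 mm across, 190 mm high, standing; origin at the centre of its underside
- wrench: bystander: steel wrench, 190 mm long, lying down beyond the extractor; origin under its centre
- hose_cuff: bystander: grey plastic hose cuff (a short tube, no stopper), 60 mm across, 45 mm high, standing; origin at the centre of its underside
Things that resemble listed ones, but are neither listed nor needed, are in the scene too. Leave any turquoise look-alike of the part that bears stopper_a_grip alone.

How it is judged:
By the outcome, as a careful person would: the job done as asked, in the order asked, and still so for the second after the job is handed in, while the arm keeps its last pose, push and grip.
It also fails if it takes over 72 s, if anything falls off the work surface, if the arm or the gripper's body presses on something with over 40 N, if the wrist force passes 120 N, or if a joint passes its speed limit or range.

### The arm

A 6-joint arm with a two-finger parallel gripper is mounted at the origin on the work surface. World frame = base frame: x ahead of the robot, y to its left, z up, the work surface at z = 0. Lengths are in m, angles in degrees, forces in N, time in s.
With the tool pointing down it reaches from about 0.35 to 0.875 m from the base axis. Payload 4.2 kg.
Tool frame: the origin (TCP) lies midway between the tips of the shut fingers; the grasp point (between the pads) lies 19 mm behind it; z points along the fingers, y is the line along which they close (so a half turn about z gives the same grasp; the last joint's range is limited). The gripper opens to 87 mm and grips with 3 to 60 N. Pads are 19 mm wide; open, the fingers measure 117 mm over their backs; the gripper's body (75 mm by 190 mm) begins 51 mm behind the grasp point.
Start: joints at [80.42, 22.042, 0.453, 0, -68.411, -14.817], TCP at [0.258, 0.569, 0.223] pointing down, gripper open.
Joint ranges: [-179.83, 179.83], [-69.29, 118.12], [-61.27, 80.66], [-181.25, 117.63], [-171.15, -9.14], [-177.46, 177.46]. Speed limits (degrees/s): [159.86, 159.86, 180, 180, 180, 180].

### API

Orientations are given as a 3x3 rotation matrix whose columns are the frame's x, y, z axes.
In Python, from station import r, cams gives the robot as it stands.
- The arm moves only by the tool play_rows, never from a script. Its argument "commands" is text: rows parted by semicolons, each of 6 numbers parted by spaces: the shift along the world's x, y, z normalised to -1 to 1, where 1 is 30 mm, then the turn, a rotation vector about the world's x, y, z normalised to -1 to 1, where 1 is 0.15 rad. A call has 1 to 20 rows; each row shifts and turns the commanded pose from where the row before left it; what a row does not reach is not made up. A row lasts 1/10 s, in which the tool goes at most 50 mm and 8.59 degrees, less where a joint would pass 70% of its speed; a pose out of reach is approached as far as the arm can. A call with a number of a shift or a turn outside -1 to 1 is refused whole. A call with a gripper value outside its range is refused whole. "grip" is the finger opening in mm, from 0 to 87, set as the call begins (left out, the last holds). The fingers move at their own pace and stop on an object; the grip force is fixed at half the most. Time passes only in rows, so rows that do not move let the fingers close. It gives the time, the measured TCP pose, the force, the opening and the grip force at its end, in the units of the state.
- r.sense(): the state, without advancing time (a new reading comes with each control period).
- cams.capture(name): name is "scene" or "top" or "wrist"; returns (picture, depth): 420x560x3 uint8, blue, green, red; 420x560 float32, m along the optical axis (not along the pixel's ray), 0 where there is no reading.
- cams.camera_info(name): a dict with "mtx" (3x3 intrinsics, pixels), "R" (3x3) and "t" (3): a world point X has camera coordinates R X + t. Camera axes: x right, y down, z forward; pixel columns grow to the right and rows downward; lengths in m; the calibration is good to about 2 mm. A picture is of the moment at which its call begins: read the wrist's pose just before it. camera_info takes no time and is no camera call; for the wrist camera it gives the pose at the moment of the call.
- r.finish_job(): hands the job in; it is judged then, once.
The state is a dict: "time_s": time; "joints": joint angles; "joint_velocities": joint speeds; "effort": joint torques, N m; "tcp_pos": TCP position; "ee_rot": TCP orientation; "wrist_force": force on the tool from outside, world axes, zero at the start; "moment": the same for the moment, N m; "gripper_width": opening from 0.0 (shut) to 1.0 (fully open); "gripper_force": force on a finger pad.
Only numpy, scipy, OpenCV 4.12 (cv2) and the standard library are available. Lean on these libraries where they do the work, as an engineer would, in place of code of your own. Each camera call takes 0.05 s, during which the arm holds its last target. There are 200 camera calls.

## Working session

There is one attempt and no reset: what is moved stays moved. The work goes in short steps, Python scripts to look and compute and a tool call to move; the robot and the scene stay as the last step left them, time stands still between calls to the robot, and variables do not carry over. Pictures are saved under pics/ and viewed, at most 10 in all, crops included, and the job is handed in when it is done.

Besides the shell and the picture viewer there is one more tool, called after "Emit:" as a command line: name --argument value ..., lists and objects as JSON in quotes. play_rows: Moves the arm, as the interface text tells. Scaled input: -1 to 1 covers 30 mm each way for a shift and 0.15 rad each way for a turn. Its arguments: {"type":"object","properties":{"commands":{"type":"string"},"grip":{"type":"number"}},"required":["commands"]}

```bash
mkdir -p pics; ls; python3 - <<'E'
from station import r,cams
import cv2,numpy as np
for n in("scene","top"):
    p,d=cams.capture(n);cv2.imwrite(f"pics/{n}0.png",p);np.save(f"pics/{n}0.npy",d)
    i=cams.camera_info(n);print(n,i)
s=r.sense();print(s)
E
```

```text
pics
scene {'mtx': array([[444.29166336,   0.        , 278.00084899],
       [  0.        , 444.29166336, 211.33705432],
       [  0.        ,   0.        ,   1.        ]]), 'R': array([[ 0.86499318,  0.50152522,  0.01610147],
       [ 0.42886486, -0.72225356, -0.54260919],
       [-0.26050285,  0.4762586 , -0.83983094]]), 't': array([-0.46384013, -0.21064687,  1.65202286])}
top {'mtx': array([[381.88981926,   0.        , 284.93259062],
       [  0.        , 381.88981926, 209.88810879],
       [  0.        ,   0.        ,   1.        ]]), 'R': array([[ 0.00976918, -0.9997136 , -0.02184669],
       [-0.99625941, -0.00785486, -0.08605517],
       [ 0.08585892,  0.02260566, -0.99605082]]), 't': array([-0.02586841,  0.58271779,  1.19041047])}
{'time_s': 0.1, 'joints': array([ 8.04201575e+01,  2.20870174e+01,  3.85423963e-01, -2.43982211e-02,
       -6.84120746e+01, -1.48180115e+01]), 'joint_velocities': array([ 0.01709142, -0.088407  ,  0.22724938, -0.00235306,  0.0381268 ,
       -0.02025385]), 'effort': array([ 4.44345314e-04, -3.91688490e+01,  1.87937719e+01,  4.23184231e+00,
        1.35280285e-02, -6.61220224e-05]), 'tcp_pos': array([0.25791759, 0.56868857, 0.22154949]), 'ee_rot': array([[ 9.10634287e-01, -4.13212628e-01, -7.20593269e-04],
       [-4.13213237e-01, -9.10632334e-01, -1.89028826e-03],
       [ 1.24895448e-04,  2.01911998e-03, -9.99997954e-01]]), 'wrist_force': array([-0.44400077, -0.36556896, -0.35448571]), 'moment': array([-0.02073712,  0.02358797,  0.00152475]), 'gripper_force': 0.0, 'gripper_width': 0.9984425049699648}
```

View pics/scene0.png

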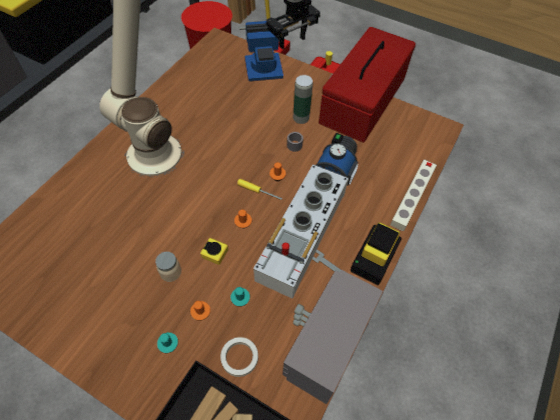

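View pics/top0.png

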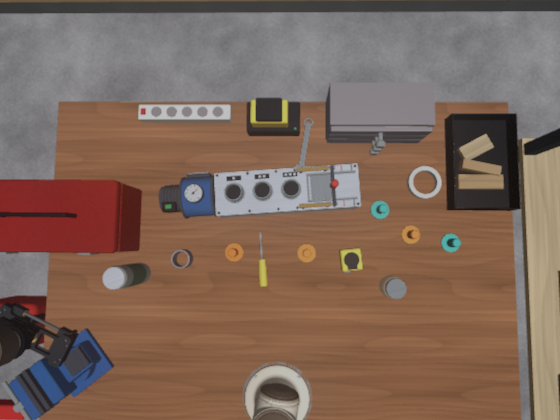

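The scene picture shows orange stoppers at about (277,172), (242,217) and (200,310), ports at (324,180), (313,200) and (303,220), and the red knob at (286,247). The top picture shows stoppers at (234,252), (307,253) and (411,234), ports at (233,191), (262,190) and (291,188), and the knob at (334,184). The turquoise ones are look-alikes. I'll enlarge both for triangulation.

```bash
python3 - <<'E'
import cv2
a=cv2.imread('pics/scene0.png')[140:340,170:370];b=cv2.imread('pics/top0.png')[155:285,200:440]
cv2.imwrite('pics/sc.png',cv2.resize(a[:150],None,fx=4,fy=4,interpolation=cv2.INTER_CUBIC))
cv2.imwrite('pics/tc.png',cv2.resize(b,None,fx=10/3,fy=10/3,interpolation=cv2.INTER_CUBIC))
E
```

```text
(no output)
```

View pics/sc.png

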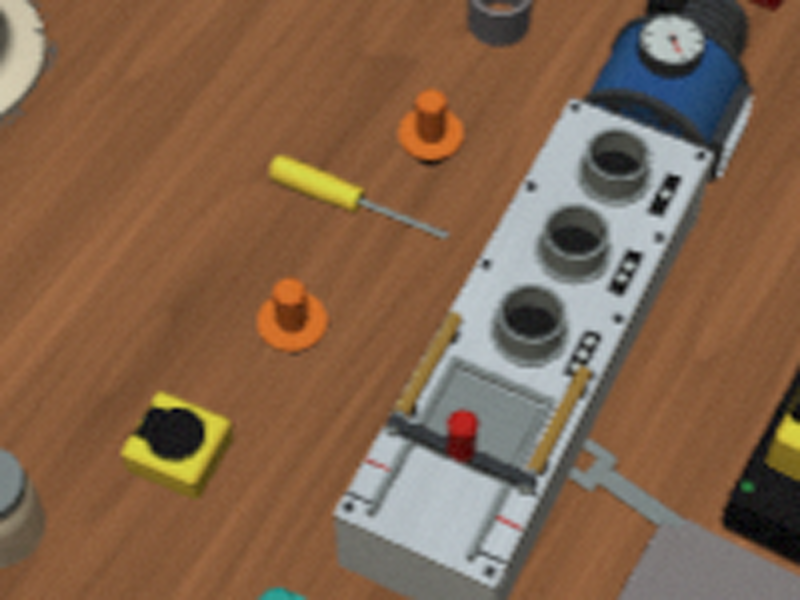

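View pics/tc.png

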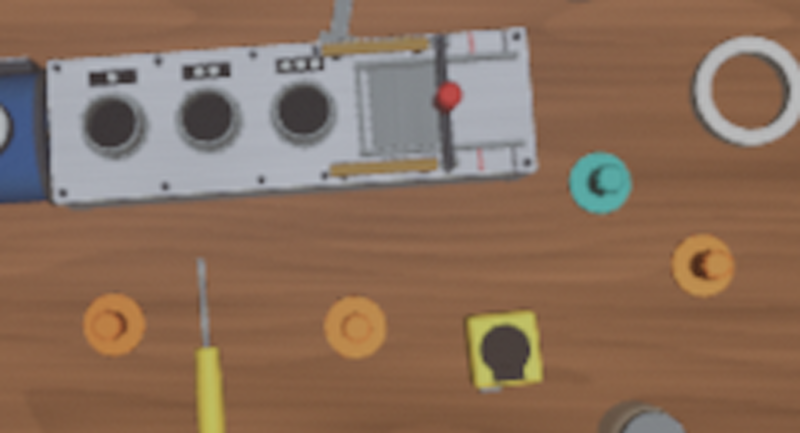

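The crops give scene rim centres at (617,160), (575,237) and (531,316), grip tops at (431,98) and (290,288), and the knob top at (463,420). In the top crop the rims are at (112,122), (208,116) and (303,109), the grip tops at (107,325), (357,327) and (718,264), and the knob at (451,94). The red half-open marks are visible beyond the cross bar.

```bash
cat > h.py <<'E'
import cv2,numpy as np
from station import r,cams
def P(i): return i['mtx']@np.c_[i['R'],i['t']]
def tri(i1,u1,i2,u2):
    X=cv2.triangulatePoints(P(i1),P(i2),np.float64(u1).reshape(2,1),np.float64(u2).reshape(2,1))[:,0];return X[:3]/X[3]
def ray(i,u,z):  # point on plane z
    d=i['R'].T@np.linalg.solve(i['mtx'],[u[0],u[1],1.]);c=-i['R'].T@i['t'];return c+d*(z-c[2])/d[2]
def st():
    s=r.sense();print('t',round(s['time_s'],2),'tcp',s['tcp_pos'].round(4),'yaw y-axis',s['ee_rot'][:,1].round(3),'z',s['ee_rot'][:,2].round(3),'F',s['wrist_force'].round(1),'w',round(s['gripper_width']*87,1),'gf',round(s['gripper_force'],1),'J',s['joints'].round(0));return s
E
python3 - <<'E'
from h import *
a,b=cams.camera_info('scene'),cams.camera_info('top')
S=dict(p1=(617,160),p2=(575,237),p3=(531,316),A=(431,98),B=(290,288),C=(30*4,164*4+4),knob=(463,420))
T=dict(p1=(112,122),p2=(208,116),p3=(303,109),A=(107,325),B=(357,327),C=(718,264),knob=(451,94))
for k in S:
    u=np.array(S[k])/4+(170-.4,140-.4);v=np.array(T[k])*.3+(200-.35,155-.35)
    z=.13 if k[0]=='p' else .163 if k=='knob' else .076
    print(k,tri(a,u,b,v).round(4),ray(a,u,z)[:2].round(4),ray(b,v,z)[:2].round(4))
i=cams.camera_info('wrist');s=st();print(i['R'],-i['R'].T@i['t']-s['tcp_pos'])
E
```

```text
p1 [0.6293 0.1303 0.1256] [0.6314 0.1279] [0.6274 0.1287]
p2 [0.6352 0.0456 0.1255] [0.6372 0.0434] [0.6333 0.0444]
p3 [ 0.6412 -0.0382  0.1284] [ 0.6422 -0.0387] [ 0.64   -0.0389]
A [0.4506 0.1377 0.0841] [0.4485 0.1443] [0.4488 0.1379]
B [ 0.451  -0.0877  0.0834] [ 0.4493 -0.0831] [ 0.4493 -0.0889]
C [ 0.5129 -0.4111  0.0785] [ 0.515  -0.4089] [ 0.5092 -0.4142]
knob [ 0.6499 -0.1629  0.1676] [ 0.6501 -0.1597] [ 0.6489 -0.1646]
t 0.1 tcp [0.2579 0.5687 0.2215] yaw y-axis [-0.413 -0.911  0.002] z [-0.001 -0.002 -1.   ] F [-0.4 -0.4 -0.4] w 86.9 gf 0.0 J [ 80.  22.   0.  -0. -68. -15.]
[[-0.41287345 -0.9107863   0.0019551 ]
 [-0.87158772  0.39572529  0.28937232]
 [-0.26433002  0.11777011 -0.95721463]] [ 0.07340224 -0.03362334  0.1621519 ]
```

Emit:
play_rows --commands "0.4 -1 0.1 0 0 0.25;0.4 -1 0.1 0 0 0.25;0.4 -1 0.1 0 0 0.25;0.4 -1 0 0 0 0.25;0.4 -1 0 0 0 0.25;0.4 -1 0 0 0 0.25;0.5 -1 0 0 0 0.25;0.5 -1 0 0 0 0.25;0.5 -1 0 0 0 0.25;0.5 -1 0 0 0 0.25;0.5 -1 0 0 0 0.25;0.5 -1 0 0 0 0.25;0.5 -1 0 0 0 0.3;0.5 -1 0 0 0 0;0 -0.3 0 0 0 0;0 0 0 0 0 0;0 0 0 0 0 0" --grip 60

```text
time_s: 1.8
tcp_pos: [0.4498, 0.1406, 0.2314]
ee_rot: [[0.998, 0.069, -0.0], [0.069, -0.998, 0.0], [-0.0, -0.0, -1.0]]
wrist_force: [-0.2, -0.7, 0.8]
gripper_width: 0.689
gripper_force: 0.0
```

```bash
python3 - <<'E'
from h import *
d=np.load('pics/top0.npy');b=cams.camera_info('top')
for (u0,u1,v0,v1) in [(165,212,170,215),(95,145,262,292)]:
    vv,uu=np.mgrid[v0:v1,u0:u1];D=d[v0:v1,u0:u1]
    X=(np.linalg.inv(b['mtx'])@np.stack([uu,vv,np.ones_like(uu)]).reshape(3,-1)*D.ravel()-b['t'][:,None]);W=(b['R'].T@X).T
    print(np.percentile(W[:,2],[50,95,99.5]).round(3),W[W[:,2]>.1].mean(0).round(3))
s=st();i=cams.camera_info('wrist');p,_=cams.capture('wrist');cv2.imwrite('pics/w1.png',p)
m=cv2.inRange(cv2.cvtColor(p,cv2.COLOR_BGR2HSV),(3,120,60),(18,255,255))
n,l,q,c=cv2.connectedComponentsWithStats(m);print([(q[k],c[k].round(1)) for k in range(1,n) if q[k][4]>200])
import pickle;pickle.dump(i,open('w1.pkl','wb'))
E
```

```text
[0.11  0.158 1.235] [0.612 0.255 0.134]
[0.094 0.192 0.195] [0.383 0.429 0.181]
t 1.8 tcp [0.4498 0.1406 0.2314] yaw y-axis [ 0.069 -0.998 -0.   ] z [-0.  0. -1.] F [-0.2 -0.7  0.8] w 60.0 gf 0.0 J [ 37.   6. -19.  -0. -64.  57.]
[(array([     0,     28,    560,    280, 115439], dtype=int32), array([276.9, 171.1])), (array([261, 176,  32,  39, 547], dtype=int32), array([276.1, 191.5])), (array([100, 179,  30,  36, 724], dtype=int32), array([114.1, 196.8])), (array([ 169,  342,  206,   53, 6404], dtype=int32), array([272.7, 361.1]))]
```

View pics/w1.png

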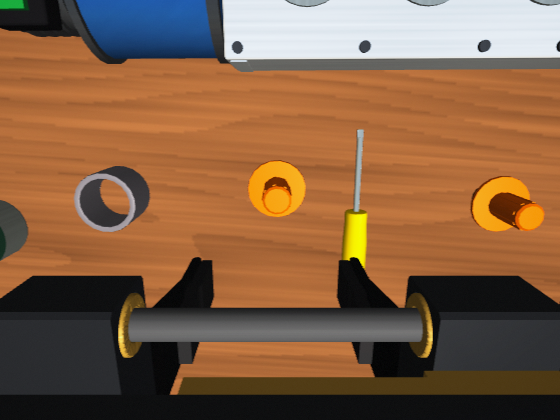

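In the wrist picture stopper A's grip top is at (277,199), with its flange centre at (277,188). B's grip top is at (529,216), and the screwdriver is to the right of A.

```bash
python3 - <<'E'
from h import *
import pickle
i=pickle.load(open('w1.pkl','rb'));b=cams.camera_info('top');a=cams.camera_info('scene')
print(i['mtx'][0,0])
for n,u,v,s in(('A',(277,199),(107,325),(431,98)),('B',(529,216),(357,327),(290,288))):
    v=np.array(v)*.3+(199.65,154.65);s=np.array(s)/4+(169.6,139.6)
    print(n,ray(i,u,.076).round(4),tri(i,u,b,v).round(4),tri(i,u,a,s).round(4))
print(ray(i,(277,188),.028).round(4),ray(i,(499,204),.028).round(4))
E
```

```text
371.04804205801946
A [0.4513 0.1378 0.076 ] [0.4491 0.1383 0.0697] [0.4527 0.1378 0.0852]
B [ 0.4514 -0.0878  0.076 ] [ 0.45   -0.0893  0.0739] [ 0.4515 -0.0852  0.0799]
[0.4507 0.1375 0.028 ] [ 0.4499 -0.0891  0.028 ]
```

Emit:
play_rows --commands "0.04 -0.1 -1 0 0 0;0 0 -1 0 0 0;0 0 -1 0 0 0;0 0 -1 0 0 0;0 0 -1 0 0 0;0 0 -0.8 0 0 0;0 0 -0.5 0 0 0;0 0 -0.2 0 0 0;0 0 0 0 0 0;0 0 0 0 0 0"

```text
time_s: 2.85
tcp_pos: [0.4518, 0.1381, 0.0373]
ee_rot: [[0.998, 0.07, 0.001], [0.07, -0.998, 0.001], [0.001, -0.001, -1.0]]
wrist_force: [-0.8, 0.3, 0.5]
gripper_width: 0.69
gripper_force: 0.0
```

Emit:
play_rows --commands "0 0 0 0 0 0;0 0 0 0 0 0;0 0 0 0 0 0;0 0 0 0 0 0;0 0 0 0 0 0;0 0 0 0 0 0" --grip 0

```text
time_s: 3.45
tcp_pos: [0.4515, 0.1372, 0.0367]
ee_rot: [[0.998, 0.069, 0.0], [0.069, -0.998, 0.0], [0.0, -0.0, -1.0]]
wrist_force: [0.2, 0.0, 0.4]
gripper_width: 0.288
gripper_force: 30.0
```

Emit:
play_rows --commands "0 0 0.5 0 0 0;0 0 1 0 0 0;0 0 1 0 0 0;0 0 1 0 0 0;0 0 1 0 0 0;0.5 -0.5 1 0 0 0;0.8 -0.5 0.5 0 0 0;0.8 -0.5 0.2 0 0 0;0.8 -0.5 0 0 0 0;0.4 0 0 0 0 0;0 0 0 0 0 0;0 0 0 0 0 0"

```text
time_s: 4.65
tcp_pos: [0.5495, 0.0774, 0.2218]
ee_rot: [[0.998, 0.069, -0.002], [0.069, -0.998, -0.0], [-0.002, 0.0, -1.0]]
wrist_force: [0.0, -0.2, -1.2]
gripper_width: 0.291
gripper_force: 30.0
```

```bash
python3 - <<'E'
from h import *
import pickle
s=st();i=cams.camera_info('wrist');p,d=cams.capture('wrist');cv2.imwrite('pics/w2.png',p)
pickle.dump(i,open('w2.pkl','wb'))
E
```

```text
t 4.65 tcp [0.5495 0.0774 0.2218] yaw y-axis [ 0.069 -0.998  0.   ] z [-0.002 -0.    -1.   ] F [ 0.  -0.2 -1.2] w 25.3 gf 30.0 J [ 25.  15. -10.  -0. -65.  69.]
```

View pics/w2.png

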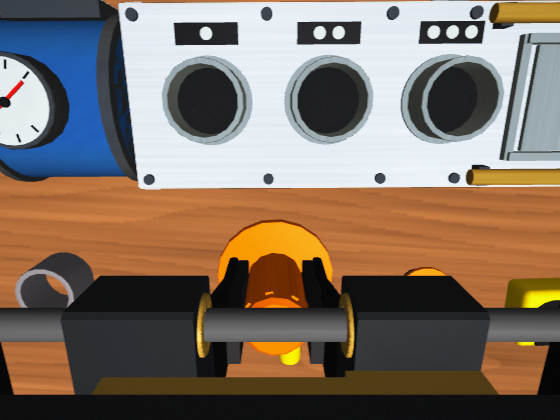

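Port rims appear at about (205,99), (330,99) and (462,98) with dots matching one, two and three. The held stopper is in the fingers. I'll check the rims with a circle fit on the depth.

```bash
python3 - <<'E'
from h import *
import pickle
from scipy.optimize import least_squares
s=st();i=cams.camera_info('wrist');p,d=cams.capture('wrist');b=cams.camera_info('top');a=cams.camera_info('scene')
vv,uu=np.mgrid[0:420,0:560]
X=np.linalg.inv(i['mtx'])@np.stack([uu,vv,np.ones_like(uu)]).reshape(3,-1)*d.ravel()-i['t'][:,None];W=(i['R'].T@X).T.reshape(420,560,3)
for n,u,v,sc in(('p1',(205,99),(112,122),(617,160)),('p2',(330,99),(208,116),(575,237)),('p3',(462,98),(303,109),(531,316))):
    w=W[u[1]-55:u[1]+55,u[0]-55:u[0]+55].reshape(-1,3);dd=d[u[1]-55:u[1]+55,u[0]-55:u[0]+55].ravel()
    w=w[(dd>0)&(w[:,2]>.12)&(w[:,2]<.15)];zt=np.percentile(w[:,2],80);w=w[abs(w[:,2]-zt)<.004]
    f=least_squares(lambda q:np.hypot(w[:,0]-q[0],w[:,1]-q[1])-q[2],[*w[:,:2].mean(0),.025],loss='soft_l1',f_scale=.002)
    print(n,len(w),'z',zt.round(4),f.x.round(4),'ray',ray(i,u,.13).round(4),tri(i,u,b,np.array(v)*.3+(199.65,154.65)).round(4),tri(i,u,a,np.array(sc)/4+(169.6,139.6)).round(4))
E
```

```text
t 4.7 tcp [0.5493 0.0775 0.2221] yaw y-axis [ 0.07  -0.998  0.   ] z [-0.001 -0.    -1.   ] F [ 0.9  0.5 -0.2] w 25.1 gf 30.0 J [ 25.  15. -10.  -0. -65.  69.]
p1 1611 z 0.1302 [0.6288 0.1296 0.0246] ray [0.6301 0.1279 0.13  ] [0.6301 0.1318 0.1096] [0.6307 0.1283 0.1292]
p2 1603 z 0.1302 [0.6351 0.0455 0.0246] ray [0.6358 0.0465 0.13  ] [0.6356 0.0451 0.1178] [0.6361 0.046  0.1259]
p3 1818 z 0.1301 [ 0.6414 -0.0387  0.0247] ray [ 0.6424 -0.0393  0.13  ] [ 0.6413 -0.0391  0.1301] [ 0.6424 -0.039   0.1306]
```

Emit:
play_rows --commands "0.6 0.4 0 0 0 0;0.7 0.4 0 0 0 0;0.7 0.4 0 0 0 0;0.5 0.4 0 0 0 0;0.17 0.13 0 0 0 0;0 0 0 0 0 0;0 0 -0.6 0 0 0;0 0 -0.7 0 0 0;0 0 -0.5 0 0 0;0 0 -0.2 0 0 0;0 0 0 0 0 0;0 0 0 0 0 0"

```text
time_s: 5.95
tcp_pos: [0.6306, 0.129, 0.1637]
ee_rot: [[0.998, 0.069, 0.002], [0.069, -0.998, 0.0], [0.002, -0.0, -1.0]]
wrist_force: [0.2, 0.3, 0.6]
gripper_width: 0.289
gripper_force: 30.0
```

Emit:
play_rows --commands "0 0 -0.15 0 0 0;0 0 -0.15 0 0 0;0 0 -0.15 0 0 0;0 0 -0.1 0 0 0;0 0 0 0 0 0"

```text
time_s: 6.45
tcp_pos: [0.6301, 0.1289, 0.1452]
ee_rot: [[0.998, 0.069, -0.001], [0.069, -0.998, -0.001], [-0.001, 0.0, -1.0]]
wrist_force: [-0.2, -0.6, -1.3]
gripper_width: 0.288
gripper_force: 30.0
```

Emit:
play_rows --commands "0 0 -0.1 0 0 0;0 0 -0.1 0 0 0;0 0 -0.05 0 0 0;0 0 0 0 0 0"

```text
time_s: 6.85
tcp_pos: [0.6308, 0.1292, 0.1416]
ee_rot: [[0.998, 0.07, 0.002], [0.07, -0.998, -0.0], [0.002, 0.0, -1.0]]
wrist_force: [-4.9, 0.8, 10.3]
gripper_width: 0.288
gripper_force: 30.1
```

Emit:
play_rows --commands "0 0 -0.1 0 0 0;0 0 -0.1 0 0 0;0 0 0 0 0 0"

```text
time_s: 7.15
tcp_pos: [0.631, 0.1293, 0.1414]
ee_rot: [[0.997, 0.072, 0.005], [0.072, -0.997, -0.001], [0.005, 0.001, -1.0]]
wrist_force: [-15.1, 0.1, 30.5]
gripper_width: 0.289
gripper_force: 30.2
```

Emit:
play_rows --commands "0 0 0.2 0 0 0;0 0 0 0 0 0"

```text
time_s: 7.35
tcp_pos: [0.6315, 0.1297, 0.1415]
ee_rot: [[0.998, 0.07, 0.004], [0.07, -0.998, 0.001], [0.004, -0.001, -1.0]]
wrist_force: [-3.2, 2.2, 11.2]
gripper_width: 0.288
gripper_force: 30.0
```

Emit:
play_rows --commands "0 0 0 0 0 0;0 0 0 0 0 0;0 0 0 0 0 0;0 0 0 0 0 0;0 0 0.3 0 0 0;0 0 0.6 0 0 0;0 0 1 0 0 0;0 0 1 0 0 0;0 0 0 0 0 0" --grip 55

```text
time_s: 8.25
tcp_pos: [0.6332, 0.1296, 0.2317]
ee_rot: [[0.998, 0.07, 0.011], [0.07, -0.998, 0.003], [0.011, -0.002, -1.0]]
wrist_force: [0.2, 0.5, 0.2]
gripper_width: 0.629
gripper_force: 0.0
```

```bash
cat >> h.py <<'E'
def W3():
    i=cams.camera_info('wrist');p,d=cams.capture('wrist');vv,uu=np.mgrid[0:420,0:560]
    X=np.linalg.inv(i['mtx'])@np.stack([uu,vv,np.ones_like(uu)]).reshape(3,-1)*d.ravel()-i['t'][:,None];return i,p,d,(i['R'].T@X).T.reshape(420,560,3)
def blobs(hs,zmin,zmax,amin=40):
    i,p,d,W=W3();m=cv2.inRange(cv2.cvtColor(p,cv2.COLOR_BGR2HSV),*hs)
    m[(W[...,2]<zmin)|(W[...,2]>zmax)|(d<=0)]=0
    n,l,q,c=cv2.connectedComponentsWithStats(m)
    for k in range(1,n):
        if q[k][4]>amin:
            w=W[l==k];print('px',c[k].round(0),'n',q[k][4],'mid',((np.percentile(w,2,0)+np.percentile(w,98,0))/2).round(4),'ztop',np.percentile(w[:,2],95).round(4))
    return p
OR=((3,150,80),(18,255,255))
E
python3 - <<'E'
from h import *
st();p=blobs(OR,.04,.2)
cv2.imwrite('pics/w3.png',p)
E
```

```text
t 8.25 tcp [0.6332 0.1296 0.2317] yaw y-axis [ 0.07  -0.998 -0.002] z [ 0.011  0.003 -1.   ] F [0.2 0.5 0.2] w 54.7 gf 0.0 J [ 26.  23.   4.   0. -70.  68.]
px [273. 226.] n 4454 mid [0.6344 0.1292 0.1576] ztop 0.1814
px [544. 275.] n 49 mid [ 0.597  -0.0948  0.1156] ztop 0.1169
```

Emit:
play_rows --commands "-0.8 -0.7 0 0 0 0;-0.8 -0.9 0 0 0 0;-0.8 -1 0 0 0 0;-0.8 -1 0 0 0 0;-0.8 -1 0 0 0 0;-0.8 -1 0 0 0 0;-0.8 -1 0 0 0 0;-0.47 -0.67 0 0 0 0;0 0 -0.5 0 0 0;0 0 -1 0 0 0;0 0 -1 0 0 0;0 0 0 0 0 0;0 0 0 0 0 0"

```text
time_s: 9.6
tcp_pos: [0.4483, -0.0892, 0.1507]
ee_rot: [[0.998, 0.07, -0.001], [0.07, -0.998, -0.001], [-0.001, 0.001, -1.0]]
wrist_force: [1.1, -0.0, 0.1]
gripper_width: 0.632
gripper_force: 0.0
```

```bash
python3 - <<'E'
from h import *
st();p=blobs(OR,.02,.2)
cv2.imwrite('pics/w4.png',p)
E
```

```text
t 9.6 tcp [ 0.4483 -0.0892  0.1507] yaw y-axis [ 0.07  -0.998  0.001] z [-0.001 -0.001 -1.   ] F [ 1.1 -0.   0.1] w 55.0 gf 0.0 J [  9.  10. -28.   0. -52.  85.]
px [271. 210.] n 1176 mid [ 0.4527 -0.0838  0.0524] ztop 0.0761
```

```bash
python3 - <<'E'
from h import *
i,p,d,W=W3();h=cv2.cvtColor(p,cv2.COLOR_BGR2HSV)
o=(d>0)&(p[...,2]>p[...,0].astype(int)+60)
for a,b in((.07,.08),(.024,.034)):
    m=o&(W[...,2]>a)&(W[...,2]<b)&(abs(W[...,0]-.45)<.06)&(abs(W[...,1]+.0885)<.05);w=W[m];print(m.sum(),np.percentile(w,1,0).round(4),np.percentile(w,99,0).round(4))
st()
E
```

```text
1124 [ 0.4384 -0.1015  0.0705] [ 0.4627 -0.0771  0.0774]
2437 [ 0.4266 -0.1166  0.0278] [ 0.478  -0.062   0.0318]
t 9.7 tcp [ 0.4495 -0.0889  0.152 ] yaw y-axis [ 0.07  -0.998  0.   ] z [ 0.003 -0.    -1.   ] F [-0.2  0.   0.2] w 54.6 gf 0.0 J [  9.  10. -28.   0. -52.  85.]
```

Emit:
play_rows --commands "0.05 0 -0.8 0 0 0;0 0 -1 0 0 0;0 0 -1 0 0 0;0 0 -0.7 0 0 0;0 0 -0.33 0 0 0;0 0 0 0 0 0;0 0 0 0 0 0"

```text
time_s: 10.4
tcp_pos: [0.4512, -0.0889, 0.0369]
ee_rot: [[0.998, 0.07, 0.003], [0.07, -0.998, 0.0], [0.003, 0.0, -1.0]]
wrist_force: [-0.2, -0.3, 0.8]
gripper_width: 0.628
gripper_force: 0.0
```

Emit:
play_rows --commands "0 0 0 0 0 0;0 0 0 0 0 0;0 0 0 0 0 0;0 0 0 0 0 0;0 0 0 0 0 0" --grip 0

```text
time_s: 10.9
tcp_pos: [0.4499, -0.089, 0.0358]
ee_rot: [[0.998, 0.069, 0.0], [0.069, -0.998, 0.0], [0.0, -0.0, -1.0]]
wrist_force: [0.0, -0.5, 1.4]
gripper_width: 0.283
gripper_force: 30.0
```

Emit:
play_rows --commands "0 0 0.5 0 0 0;0 0 1 0 0 0;0 0 1 0 0 0;0 0 1 0 0 0;0 0 1 0 0 0;0 0 1 0 0 0;0.5 0.3 0.7 0 0 0;0.8 0.6 0 0 0 0;0.8 0.6 0 0 0 0;0.8 0.6 0 0 0 0;0.8 0.6 0 0 0 0;0.8 0.6 0 0 0 0;0.8 0.6 0 0 0 0;0.6 0.4 0 0 0 0;0.27 0.18 0 0 0 0;0 0 0 0 0 0;0 0 0 0 0 0"

```text
time_s: 12.6
tcp_pos: [0.6341, 0.0449, 0.2213]
ee_rot: [[0.998, 0.069, -0.001], [0.069, -0.998, -0.0], [-0.001, 0.0, -1.0]]
wrist_force: [-0.2, -0.5, -0.0]
gripper_width: 0.288
gripper_force: 30.0
```

Emit:
play_rows --commands "0.05 0.03 -0.6 0 0 0;0 0 -0.7 0 0 0;0 0 -0.5 0 0 0;0 0 -0.2 0 0 0;0 0 0 0 0 0;0 0 -0.15 0 0 0;0 0 -0.15 0 0 0;0 0 -0.15 0 0 0;0 0 -0.1 0 0 0;0 0 -0.1 0 0 0;0 0 -0.1 0 0 0;0 0 0 0 0 0"

```text
time_s: 13.8
tcp_pos: [0.6365, 0.0464, 0.1409]
ee_rot: [[0.998, 0.07, 0.001], [0.07, -0.998, -0.001], [0.001, 0.001, -1.0]]
wrist_force: [-3.6, 1.0, 6.1]
gripper_width: 0.29
gripper_force: 30.0
```

Emit:
play_rows --commands "0 0 -0.1 0 0 0;0 0 -0.1 0 0 0;0 0 0 0 0 0"

```text
time_s: 14.1
tcp_pos: [0.6366, 0.0464, 0.1406]
ee_rot: [[0.997, 0.072, 0.004], [0.072, -0.997, -0.001], [0.003, 0.002, -1.0]]
wrist_force: [-12.8, 2.0, 26.0]
gripper_width: 0.291
gripper_force: 30.0
```

Emit:
play_rows --commands "0 0 0.2 0 0 0;0 0 0 0 0 0"

```text
time_s: 14.3
tcp_pos: [0.6373, 0.0466, 0.1408]
ee_rot: [[0.998, 0.07, 0.003], [0.07, -0.998, 0.001], [0.003, -0.001, -1.0]]
wrist_force: [-2.5, 2.8, 13.3]
gripper_width: 0.291
gripper_force: 30.0
```

Emit:
play_rows --commands "0 0 0 0 0 0;0 0 0 0 0 0;0 0 0 0 0 0;0 0 0 0 0 0;0 0 0.3 0 0 0;0 0 0.6 0 0 0;0 0 1 0 0 0;0 0 1 0 0 0;0 0 0 0 0 0" --grip 55

```text
time_s: 15.2
tcp_pos: [0.6393, 0.0465, 0.2324]
ee_rot: [[0.997, 0.07, 0.011], [0.07, -0.998, 0.001], [0.011, -0.001, -1.0]]
wrist_force: [0.7, -0.6, 1.3]
gripper_width: 0.634
gripper_force: 0.0
```

```bash
python3 - <<'E'
from h import *
st();p=blobs(OR,.1,.2)
E
```

```text
t 15.2 tcp [0.6393 0.0465 0.2324] yaw y-axis [ 0.07  -0.998 -0.001] z [ 0.011  0.001 -1.   ] F [ 0.7 -0.6  1.3] w 55.2 gf 0.0 J [ 19.  23.   3.   0. -70.  75.]
px [275. 223.] n 4621 mid [0.6416 0.0456 0.1577] ztop 0.1814
px [160. 227.] n 5019 mid [0.6313 0.1277 0.1575] ztop 0.1813
```

Emit:
play_rows --commands "-0.5 -0.8 0 0 0 0;-0.5 -1 0 0 0 0;-0.5 -1 0 0 0 0;-0.5 -1 0 0 0 0;-0.5 -1 0 0 0 0;-0.5 -1 0 0 0 0;-0.5 -1 0 0 0 0;-0.5 -1 0 0 0 0;-0.2 -1 0 0 0 0;0 -1 0 0 0 0;0 -1 0 0 0 0;0 -1 0 0 0 0;0 -1 0 0 0 0;0 -1 0 0 0 0;0 -1 0 0 0 0;0 -0.5 0 0 0 0;0 0 -0.6 0 0 0;0 0 -0.6 0 0 0;0 0 0 0 0 0;0 0 0 0 0 0"

```text
time_s: 17.25
tcp_pos: [0.5104, -0.4125, 0.19]
ee_rot: [[0.998, 0.07, -0.001], [0.07, -0.998, 0.0], [-0.001, -0.0, -1.0]]
wrist_force: [0.2, -0.3, 0.3]
gripper_width: 0.631
gripper_force: 0.0
```

```bash
python3 - <<'E'
from h import *
s=st();i,p,d,W=W3();x,y=s['tcp_pos'][:2]
o=(d>0)&(p[...,2]>p[...,0].astype(int)+60)
cv2.imwrite('pics/w5.png',p)
for a,b in((.07,.08),(.024,.034)):
    m=o&(W[...,2]>a)&(W[...,2]<b)&(abs(W[...,0]-x)<.06)&(abs(W[...,1]-y)<.06);w=W[m];print(m.sum(),np.percentile(w,1,0).round(4),np.percentile(w,99,0).round(4))
E
```

```text
t 17.25 tcp [ 0.5104 -0.4125  0.19  ] yaw y-axis [ 0.07  -0.998 -0.   ] z [-0.001  0.    -1.   ] F [ 0.2 -0.3  0.3] w 54.9 gf 0.0 J [-25.  26.   3.   0. -66. 119.]
865 [ 0.499  -0.4268  0.0706] [ 0.5233 -0.4027  0.0772]
2005 [ 0.4838 -0.4419  0.0277] [ 0.5385 -0.3876  0.0319]
```

View pics/w5.png

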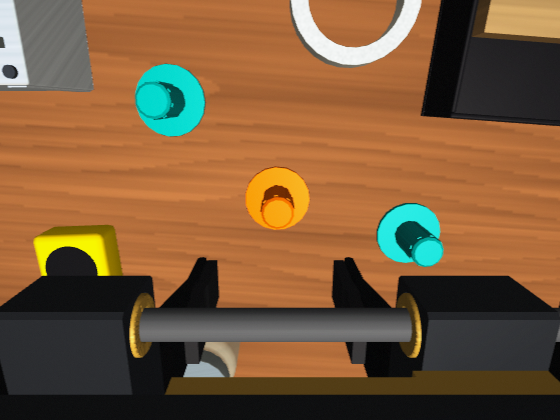

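Stopper C is centred below the gripper (grip top at pixel (277,212)), and the turquoise look-alikes at (155,100) and (427,250) are well clear of the fingers.

Emit:
play_rows --commands "0.03 -0.08 -0.8 0 0 0;0 0 -1 0 0 0;0 0 -1 0 0 0;0 0 -1 0 0 0;0 0 -0.9 0 0 0;0 0 -0.42 0 0 0;0 0 0 0 0 0;0 0 0 0 0 0"

```text
time_s: 18.1
tcp_pos: [0.5125, -0.4157, 0.0382]
ee_rot: [[0.998, 0.07, 0.002], [0.07, -0.998, -0.002], [0.002, 0.002, -1.0]]
wrist_force: [1.6, -0.5, 0.6]
gripper_width: 0.633
gripper_force: 0.0
```

Emit:
play_rows --commands "0 0 0 0 0 0;0 0 0 0 0 0;0 0 0 0 0 0;0 0 0 0 0 0;0 0 0 0 0 0" --grip 0

```text
time_s: 18.6
tcp_pos: [0.5114, -0.4152, 0.0369]
ee_rot: [[0.998, 0.069, 0.0], [0.069, -0.998, -0.0], [0.0, 0.0, -1.0]]
wrist_force: [-0.2, -0.1, 1.1]
gripper_width: 0.29
gripper_force: 30.0
```

Emit:
play_rows --commands "0 0 0.5 0 0 0;0 0 1 0 0 0;0 0 1 0 0 0;0 0 1 0 0 0;0 0.3 1 0 0 0;0 0.7 1 0 0 0;0 0.95 1 0 0 0;0 1 0 0 0 0;0.4 1 0 0 0 0;0.5 1 0 0 0 0;0.5 1 0 0 0 0;0.5 1 0 0 0 0;0.5 1 0 0 0 0;0.5 1 0 0 0 0;0.5 1 0 0 0 0;0.5 1 0 0 0 0;0.3 1 0 0 0 0;0.15 0.6 0 0 0 0;0 0 0 0 0 0;0 0 0 0 0 0"

```text
time_s: 20.6
tcp_pos: [0.6415, -0.0388, 0.232]
ee_rot: [[0.998, 0.07, -0.0], [0.07, -0.998, -0.0], [-0.0, 0.0, -1.0]]
wrist_force: [-0.2, -1.3, -0.7]
gripper_width: 0.288
gripper_force: 30.0
```

Emit:
play_rows --commands "0 0 -0.6 0 0 0;0 0 -0.8 0 0 0;0 0 -0.7 0 0 0;0 0 -0.2 0 0 0;0 0 0 0 0 0;0 0 -0.15 0 0 0;0 0 -0.15 0 0 0;0 0 -0.15 0 0 0;0 0 -0.1 0 0 0;0 0 -0.1 0 0 0;0 0 -0.1 0 0 0;0 0 0 0 0 0"

```text
time_s: 21.8
tcp_pos: [0.642, -0.0385, 0.1419]
ee_rot: [[0.998, 0.07, 0.001], [0.07, -0.998, -0.001], [0.001, 0.001, -1.0]]
wrist_force: [-2.8, 1.4, 5.6]
gripper_width: 0.293
gripper_force: 30.1
```

Emit:
play_rows --commands "0 0 -0.1 0 0 0;0 0 -0.1 0 0 0;0 0 0 0 0 0"

```text
time_s: 22.1
tcp_pos: [0.6421, -0.0384, 0.1415]
ee_rot: [[0.997, 0.072, 0.004], [0.072, -0.997, -0.002], [0.003, 0.002, -1.0]]
wrist_force: [-11.1, 4.1, 27.1]
gripper_width: 0.291
gripper_force: 30.2
```

Emit:
play_rows --commands "0 0 0.2 0 0 0;0 0 0 0 0 0"

```text
time_s: 22.3
tcp_pos: [0.6427, -0.0383, 0.1416]
ee_rot: [[0.998, 0.07, 0.003], [0.07, -0.998, 0.0], [0.003, -0.0, -1.0]]
wrist_force: [-0.1, 4.3, 10.4]
gripper_width: 0.295
gripper_force: 30.1
```

Emit:
play_rows --commands "0 0 0 0 0 0;0 0 0 0 0 0;0 0 0 0 0 0;0 0 0 0 0 0;0 0 0.3 0 0 0;0 0 0.6 0 0 0;0 0 1 0 0 0;0 0 1 0 0 0;0 -0.4 0.2 0 0 0;0 -0.8 0 0 0 0;0 -0.9 0 0 0 0;0 -0.9 0 0 0 0;0 -0.8 0 0 0 0;0 -0.35 0 0 0 0;0 0 0 0 0 0;0 0 0 0 0 0" --grip 55

```text
time_s: 23.9
tcp_pos: [0.6417, -0.1628, 0.2328]
ee_rot: [[0.998, 0.069, -0.0], [0.069, -0.998, 0.0], [-0.0, -0.0, -1.0]]
wrist_force: [0.5, -0.4, 0.2]
gripper_width: 0.635
gripper_force: 0.0
```

```bash
python3 - <<'E'
from h import *
s=st();p=blobs(OR,.1,.2);i,p,d,W=W3();x,y=s['tcp_pos'][:2]
o=(d>0)&(p[...,2]>2*p[...,1].astype(int)+40)&(p[...,2]>2*p[...,0].astype(int)+40)
cv2.imwrite('pics/w6.png',p)
m=o&(W[...,2]>.155)&(W[...,2]<.17)&(abs(W[...,0]-x)<.06)&(abs(W[...,1]-y)<.06);w=W[m];print(m.sum(),np.percentile(w,1,0).round(4),np.percentile(w,99,0).round(4))
E
```

```text
t 23.9 tcp [ 0.6417 -0.1628  0.2328] yaw y-axis [ 0.069 -0.998 -0.   ] z [-0.  0. -1.] F [ 0.5 -0.4  0.2] w 55.2 gf 0.0 J [ -0.  25.   7.  -0. -72.  94.]
px [194. 138.] n 68 mid [ 0.6947 -0.0998  0.1161] ztop 0.1175
px [100. 210.] n 5532 mid [ 0.6424 -0.0414  0.1574] ztop 0.1813
px [ 12. 209.] n 1651 mid [0.6368 0.0277 0.1338] ztop 0.1362
px [240. 259.] n 85 mid [ 0.6002 -0.1387  0.116 ] ztop 0.1174
832 [ 0.6407 -0.1746  0.1585] [ 0.6613 -0.1545  0.1643]
```

View pics/w6.png

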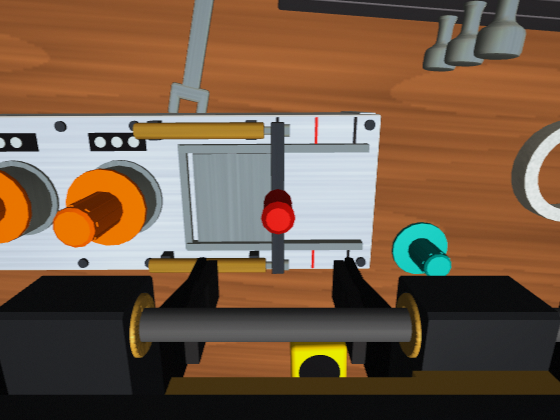

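All three stoppers are home. The knob top is at pixel (278,217), the cross bar is at its closed position, and the red half-open marks are near (316,130) and (312,258).

Emit:
play_rows --commands "0.2 -0.06 0 0 0 0;0.11 0 0 0 0 0;0 0 -0.6 0 0 0;0 0 -0.9 0 0 0;0 0 -0.9 0 0 0;0 0 -0.7 0 0 0;0 0 -0.43 0 0 0;0 0 0 0 0 0;0 0 0 0 0 0"

```text
time_s: 24.9
tcp_pos: [0.6519, -0.165, 0.128]
ee_rot: [[0.998, 0.07, 0.001], [0.07, -0.998, -0.001], [0.001, 0.001, -1.0]]
wrist_force: [0.2, 0.4, 1.0]
gripper_width: 0.63
gripper_force: 0.0
```

Emit:
play_rows --commands "0 0 0 0 0 0;0 0 0 0 0 0;0 0 0 0 0 0;0 0 0 0 0 0;0 0 0 0 0 0;0 0 0 0 0 0" --grip 0

```text
time_s: 25.5
tcp_pos: [0.6511, -0.1643, 0.1274]
ee_rot: [[0.998, 0.069, 0.0], [0.069, -0.998, 0.001], [0.0, -0.001, -1.0]]
wrist_force: [-0.1, 4.3, 2.5]
gripper_width: 0.235
gripper_force: 30.0
```

```bash
python3 -c "
from h import *
st()"
```

```text
t 25.5 tcp [ 0.6511 -0.1643  0.1274] yaw y-axis [ 0.069 -0.998 -0.001] z [ 0.     0.001 -1.   ] F [-0.1  4.3  2.5] w 20.4 gf 30.0 J [ -0.  31.   0.  -0. -60.  94.]
```

Emit:
play_rows --commands "0.01 -0.1 0 0 0 0;0.01 -0.15 0 0 0 0;0.01 -0.2 0 0 0 0;0.01 -0.2 0 0 0 0;0.01 -0.15 0 0 0 0;0.01 -0.1 0 0 0 0;0.01 -0.1 0 0 0 0;0 0 0 0 0 0;0 0 0 0 0 0;0 0 0 0 0 0"

```text
time_s: 26.5
tcp_pos: [0.6533, -0.1933, 0.1274]
ee_rot: [[0.998, 0.07, 0.0], [0.07, -0.998, 0.002], [0.0, -0.002, -1.0]]
wrist_force: [-1.3, 8.1, 2.8]
gripper_width: 0.239
gripper_force: 30.0
```

```bash
python3 - <<'E'
from h import *
s=st();i,p,d,W=W3();cv2.imwrite('pics/w7.png',p)
q,_=cams.capture('top');cv2.imwrite('pics/t7.png',q)
u=np.array([.07,-.9975])
x,y=.653,-.194
o=(d>0)&(p[...,2]>2*p[...,1].astype(int)+40)&(p[...,2]>2*p[...,0].astype(int)+40)
m=o&(W[...,2]>.155)&(W[...,2]<.17)&(abs(W[...,0]-x)<.06)&(abs(W[...,1]-y)<.06);w=W[m];print('knob',m.sum(),np.percentile(w,1,0).round(4),np.percentile(w,99,0).round(4))
# red marks and bar ends on the box top
m=o&(abs(W[...,2]-.1)<.015);n,l,qq,c=cv2.connectedComponentsWithStats(m.astype(np.uint8))
for k in range(1,n):
    if qq[k][4]>8:w=W[l==k].mean(0);print('mark',c[k].round(1),w.round(4),'row',(w[:2]@u).round(4))
dark=(p.max(2)<75)&(d>0)&(abs(W[...,2]-.117)<.006)
n,l,qq,c=cv2.connectedComponentsWithStats(dark.astype(np.uint8))
for k in range(1,n):
    if qq[k][4]>60:w=W[l==k];print('dark',c[k].round(1),qq[k][4],w.mean(0).round(4),'row',np.percentile(w[:,:2]@u,[2,50,98]).round(4))
E
```

```text
t 26.5 tcp [ 0.6533 -0.1933  0.1274] yaw y-axis [ 0.07  -0.998 -0.002] z [ 0.     0.002 -1.   ] F [-1.3  8.1  2.8] w 20.8 gf 30.0 J [ -3.  32.   2.  -0. -60.  97.]
knob 747 [ 0.6575 -0.2031  0.1552] [ 0.6642 -0.1843  0.1636]
mark [274.9 146.6] [ 0.7137 -0.1901  0.1011] row 0.2396
dark [271.8 168.2] 184 [ 0.7054 -0.1892  0.1179] row [0.2345 0.2364 0.2438]
dark [ 14.7 256.4] 864 [ 0.6517 -0.0632  0.1167] row [0.1022 0.1094 0.1117]
dark [ 57.3 347.1] 83 [ 0.5959 -0.0764  0.1122] row [0.1064 0.1186 0.1271]
dark [263.2 356.4] 67 [ 0.6019 -0.1915  0.1173] row [0.2242 0.2353 0.2358]
dark [275.4 357.6] 244 [ 0.6029 -0.1981  0.1189] row [0.2374 0.2396 0.2429]
```

View pics/w7.png

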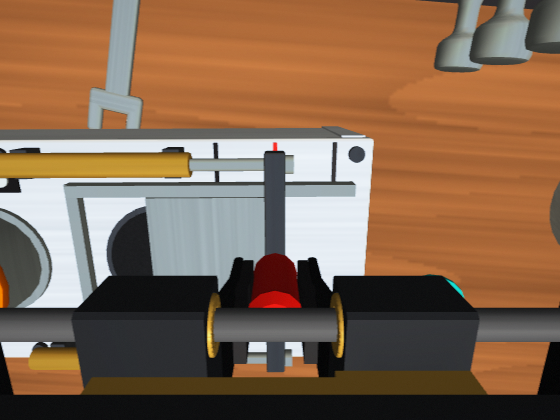

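The bar (pixel x≈275) stands over the red mark (275,146). Force is 8.1 N, matching half open, and travel measures about 29.2 mm, so I'll add a slight trim and hold.

Emit:
play_rows --commands "0 -0.02 0 0 0 0;0 0 0 0 0 0;0 0 0 0 0 0;0 0 0 0 0 0;0 0 0 0 0 0;0 0 0 0 0 0;0 0 0 0 0 0;0 0 0 0 0 0;0 0 0 0 0 0;0 0 0 0 0 0;0 0 0 0 0 0;0 0 0 0 0 0"

```text
time_s: 27.8
tcp_pos: [0.6533, -0.1937, 0.1274]
ee_rot: [[0.998, 0.07, 0.0], [0.07, -0.998, 0.002], [0.0, -0.002, -1.0]]
wrist_force: [-0.9, 7.9, 3.4]
gripper_width: 0.237
gripper_force: 30.0
```

```bash
python3 -c "
from h import *
st();print(r.finish_job())"
```

```text
t 27.8 tcp [ 0.6533 -0.1937  0.1274] yaw y-axis [ 0.07  -0.998 -0.002] z [ 0.     0.002 -1.   ] F [-0.9  7.9  3.4] w 20.7 gf 30.0 J [ -3.  32.   2.  -0. -60.  97.]
the job is handed in; nothing more can be done
None
```

I pushed the three orange stoppers fully home in ports one, two and three in that order, then handed the job in at 27.8 s with the gripper still holding the bleed gate at about half open: roughly 29.5 mm of travel, bar over the red mark, about 8 N of pull.

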